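# Check a scribed line with square and magnifier

## Robot

A 6-joint arm with a two-finger parallel gripper is mounted at the origin on the work surface. World frame = base frame: x ahead of the robot, y to its left, z up, the work surface at z = 0. Lengths are in m, angles in degrees, forces in N, time in s.
With the tool pointing down it reaches from about 0.4 to 0.825 m from the base axis. Payload 7 kg.
Tool frame: the origin (TCP) lies midway between the tips of the shut fingers; the grasp point (between the pads) lies r.grip_depth behind it (r.grip_depth is the distance from the TCP to the grasp point, in m); z points along the fingers, y is the line along which they close (so a half turn about z gives the same grasp; the last joint's range is limited). The gripper opens to 88 mm and grips with 3 to 60 N. Pads are 19 mm wide; open, the fingers measure 130 mm over their backs; the gripper's body (78 mm by 193 mm) begins 47 mm behind the grasp point.
Start: joints at [86.637, 20.546, 0.682, 0, -70.136, -16.507], TCP at [0.229, 0.635, 0.227] pointing down, gripper open.
Joint ranges: [-176.03, 176.03], [-82.01, 121.73], [-58.28, 71.71], [-173.87, 95.51], [-174.79, -0.11], [-173.66, 173.66]. Speed limits (degrees/s): [136.94, 136.94, 172.46, 180, 180, 180].

## Interface

Orientations are given as [roll, pitch, yaw] about the fixed x, y, z axes, in that order (R = Rz(yaw) Ry(pitch) Rx(roll)).
In Python, from plant import r gives the robot as it stands.
- The arm moves only by the shell command python3 drive.py 'ROWS' [OPENING] [FORCE]. ROWS is a JSON list that holds a single list of rows (three levels of brackets), with 1 to 12 rows, each of 6 numbers: dx, dy, dz in mm, then a rotation vector rx, ry, rz in degrees; each row is the pose to reach, as a shift and turn from the pose commanded when the command began, along the tool's axes at that moment; what a row does not reach only later rows make up. A row lasts 1/12 s, in which the tool goes at most 0.0417 m and 7.16 degrees, less where a joint would pass 70% of its speed; a pose out of reach is approached as far as the arm can. OPENING is the finger opening in m, set as the command begins (- or left out keeps the last). The fingers move at their own pace and stop on an object; FORCE is the grip in N (left out, the last holds). Time passes only in rows, so rows that do not move let the fingers close. It prints the time, the measured TCP pose, the force, the opening and the grip force at its end. Input that does not fit is refused with a message, and nothing moves.
- r.get_state(): the state, without advancing time (a new reading comes with each control period).
- r.capture(name): name is "side" or "top"; returns a dict with "frame" (420x560x3 uint8, red, green, blue), "z_map" (420x560 float32, m along the optical axis (not along the pixel's ray), 0 where there is no reading), "fx", "fy", "cx", "cy" (pixels), "cam_to_world" (4x4, takes a point from camera to world coordinates). Camera axes: x right, y down, z forward; pixel columns grow to the right and rows downward; lengths in m; the calibration is good to about 2 mm. A picture is of the moment at which its call begins.
- r.close_job(): hands the job in; it is judged then, once.
The state is a dict: "time_s": time; "joints": joint angles; "qd": joint speeds; "joint_torque": joint torques, N m; "tcp_pos": TCP position; "eef_rot": TCP orientation; "contact_force": force on the tool from outside, world axes, zero at the start; "moment": the same for the moment, N m; "gripper_width": finger opening in m; "gripper_force": force on a finger pad.
Only numpy, scipy, OpenCV 4.12 (cv2) and the standard library are available. Lean on these libraries where they do the work, as an engineer would, in place of code of your own. Each camera call takes 0.05 s, during which the arm holds its last target. There are 200 camera calls.

## Task

Set the engineer's square with its stock tight along the straight long edge of the brass plate and the outer edge of its blade on the scribed line, and let go of it. Then fetch the magnifier from the cardboard tray and finish holding it, still and level, about 3 cm above the plate, centred over the middle of the line with the long side of the lens along the line and touching nothing, so that I can look through it. Do not push the plate or the other things on the bench out of place.

Things in the scene. Friction and masses are not known exactly. Their poses are not given: they have to be found in the camera images.
- plate: Brass plate flat on the bench, 130 mm (x) by 180 mm (y), 7 mm thick, 1.3 kg, loose. Origin: centre of its underside, z up. Its -x side, nearest the robot (x = -65 mm), is the straight long edge, with square corners; the two corners on the +x side are rounded, radius 45 mm. A 30 mm wide band of dark marking-out blue crosses it along x; the bright scribed line runs down the band's middle.
- line_mid (a point): Middle of the scribed line on the plate's top face, at plate (0, 20, 7) mm, axes as the plate's. The line runs along x, at plate y = +20 mm, from edge to edge.
- square: Steel engineer's square flat on the bench, 0.48 kg. Origin: centre of the underside of its stock, z up. Stock: bar 26 mm (x) by 100 mm (y), 20 mm high. Blade: 120 mm long beyond the stock to +x, 25 mm wide, at the stock's +y end. The stock's inner face (x = +13 mm) goes against the plate's edge, the stock still standing on the bench; rightly set, its axes are parallel to the plate's.
- blade_end (a point): Far end of the blade's outer edge, on its top: square (133, 50, 11.5) mm. The outer edge runs along x at square y = +50 mm, flush with the stock's end; the blade lies at y = 25 to 50 mm, is 3 mm thick and its underside is 8.5 mm above the bench, so it passes 1.5 mm above the plate.
- stock_grip (a point): On top of the stock: square (0, -8, 20) mm. Here it can be gripped across its 26 mm; with the fingertips 10 mm above the bench the inner finger passes over the plate.
- stock_free_end (a point): Lower edge of the stock's inner face at the end away from the blade: square frame (13, -50, 0) mm.
- stock_blade_end (a point): Lower edge of the stock's inner face at the blade's end, in line with the blade's outer edge: square frame (13, 50, 0) mm.
- tray: Open cardboard tray fixed to the bench, 240 mm (x) by 170 mm (y), 40 mm high, walls and floor 4 mm; origin at the centre of its underside. The magnifier lies in it.
- magnifier: Reading magnifier, 0.13 kg, 12 mm thick all over, lying flat on the tray's floor. Origin: centre of the underside of its oblong lens, z up. Black lens frame 58 mm (x) by 110 mm (y); short steel neck in the middle of the long side at -x; flat black handle 18 mm wide (y), from x = -41 to -141 mm. In the tray the handle points roughly to the robot.
- lens (a point): Centre of the underside of the lens: the magnifier's origin, axes as the magnifier's.
- grip (a point): A good point to grip the handle across its 18 mm: magnifier frame (-70, 0, 6) mm, half way up its thickness.
- jar_tall: Glass jar with steel lid, 60 mm across, 115 mm tall, standing between tray and plate; origin at the centre of its underside.
- jar_low: Glass jar with white lid, 60 mm across, 85 mm tall, standing between tray and plate; origin at the centre of its underside.
- tin: Tin, 58 mm across, 95 mm tall, standing between tray and plate; origin at the centre of its underside.
- tape: Empty tape roll lying flat, 90 mm across, 25 mm high; origin at the centre of its underside.
- file: Flat file with wooden handle lying left of the plate, 250 mm long in x, 27 mm high at the handle; origin at its middle on the bench.
- sanding_block: Wooden sanding block 100 x 60 x 38 mm; origin at the centre of its underside.
- brush: Bench brush 260 mm long, 52 mm high, beyond the square; origin under its middle.

How it is judged (in metres and radians):
On the way:
1. the square lies flat on the bench, let go, its stock flush along the plate's straight edge and the blade's outer edge on the scribed line (x of stock_free_end in the frame of plate between -0.0675 and -0.0625 m and x of stock_blade_end in the frame of plate between -0.0675 and -0.0625 m and y of stock_blade_end in the frame of plate between 0.016 and 0.024 m and angle between square's own z axis and vertical below 0.04 rad and z of square in the frame of plate between -0.003 and 0.003 m and contact force between square and the fingers below 0.05 N and linear speed of square below 0.01 m/s), for 0.3 s.
At the end, for the whole second after the job is handed in: Square released, flat: both stock ends within 2.5 mm of the plate edge, blade edge within 4 mm of the line. Magnifier still, held by the fingers, touching nothing else: lens underside 15-45 mm above plate top, centred within 15 mm on line_mid, level to 0.12 rad, long side along the line to 0.15 rad (all of step 1 and horizontal distance between lens and line_mid below 0.015 m and z of lens in the frame of line_mid between 0.015 and 0.045 m and angle between magnifier's own z axis and vertical below 0.12 rad and angle between the y axis of magnifier and the x axis of plate, either way round below 0.15 rad and contact force between magnifier and the fingers above 1 N and linear speed of magnifier below 0.015 m/s and contact force between magnifier and plate below 0.05 N and contact force between magnifier and square below 0.05 N and contact force between magnifier and tray below 0.05 N and contact force between magnifier and jar_tall below 0.05 N and contact force between magnifier and jar_low below 0.05 N and contact force between magnifier and tin below 0.05 N and contact force between magnifier and tape below 0.05 N and contact force between magnifier and file below 0.05 N and contact force between magnifier and sanding_block below 0.05 N and contact force between magnifier and brush below 0.05 N); the arm keeps its last pose, push and grip.
It fails at once if the plate is pushed more than 20 mm from where it lay (distance of plate from where it was at the start of the episode above 0.02 m).
It fails at once if one of the other things on the bench is moved more than 30 mm or knocked over (distance of any of jar_tall, jar_low, tin, tape, file, sanding_block, brush from where it was at the start of the episode above 0.03 m or angle between any of jar_tall, jar_low, tin, tape, file, sanding_block, brush's own z axis and vertical above 0.5 rad).
It also fails if it takes over 64 s, if anything falls off the work surface, if the arm or the gripper's body presses on something with over 40 N, if the wrist force passes 120 N, or if a joint passes its speed limit or range.

## Working session

There is one attempt and no reset: what is moved stays moved. The work goes in short steps, Python scripts to look and compute and a shell command to move; the robot and the scene stay as the last step left them, time stands still between calls to the robot, and variables do not carry over. Pictures are saved under pics/ and viewed, at most 10 in all, crops included, and the job is handed in when it is done.

```bash
ls; mkdir -p pics
python3 - <<'E'
from plant import r
import cv2,numpy as np
print(r.grip_depth, r.get_state())
for n in("top","side"):
    c=r.capture(n); np.savez(f"{n}0.npz",**c)
    cv2.imwrite(f"pics/{n}0.png",c["frame"][:,:,::-1]); print(n,c["fx"],c["fy"],c["cx"],c["cy"]); print(np.round(c["cam_to_world"],3))
E
```

```text
drive.py
pics
plant.py
0.0188 {'time_s': 0.0, 'joints': array([ 8.66374118e+01,  2.05900715e+01,  6.32570225e-01, -1.98577625e-02,
       -7.01366813e+01, -1.65085754e+01]), 'qd': array([ 0.06237816,  0.06997166,  0.02197751,  0.05627591,  0.02003105,
       -0.07164931]), 'joint_torque': array([ 4.28449739e-04, -5.82712626e+01,  2.93059981e+01,  6.99729100e+00,
        7.09085565e-03, -1.57884360e-04]), 'tcp_pos': array([0.22927779, 0.63432915, 0.22562977]), 'eef_rot': array([ 1.79904395e+02, -8.86734560e-03, -1.98779188e+01]), 'contact_force': array([-0.12219535,  0.39702021,  0.73415854]), 'moment': array([ 0.03016958, -0.01321098, -0.02913148]), 'gripper_force': 0.0, 'gripper_width': 0.08773763507971445}
top 381.16203792581285 381.16203792581285 283.93159981514606 213.8708848958113
[[-0.099 -0.968  0.23   0.327]
 [-0.995  0.096 -0.021  0.04 ]
 [-0.002 -0.231 -0.973  0.969]
 [ 0.     0.     0.     1.   ]]
side 418.7069685614096 418.7069685614096 286.24126694259184 210.69069327980796
[[-0.998 -0.031  0.048  0.466]
 [-0.056  0.685 -0.726  0.759]
 [-0.011 -0.727 -0.686  0.751]
 [ 0.     0.     0.     1.   ]]
```

View pics/top0.png

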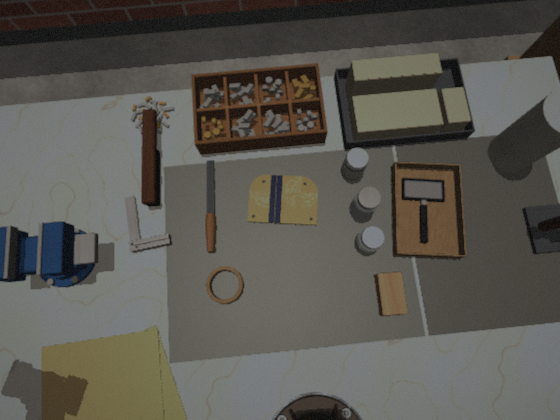

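View pics/side0.png

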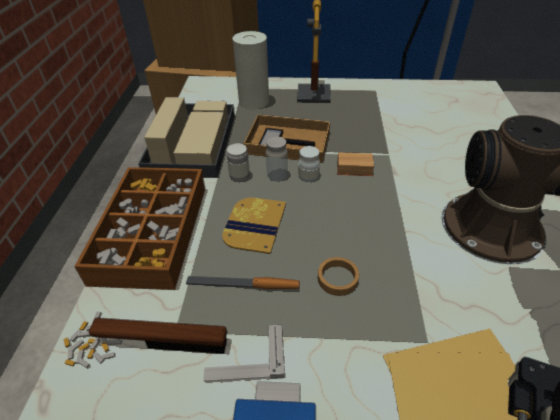

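The top view shows the plate at about (283,200) with its band at (276,200). The square is at (130–168, 198–248), with its blade pointing up the image (+x) and its stock along the lower right. The magnifier is at (423,205) in the tray, and the jars and tin are at (357,159), (368,200) and (371,239). The side view agrees with this.

```bash
cat > h.py <<'E'
import numpy as np,cv2
def load(n): return dict(np.load(n))
def cast(c,uv,z):
    uv=np.atleast_2d(np.asarray(uv,float)); T=c["cam_to_world"]
    d=np.c_[(uv[:,0]-c["cx"])/c["fx"],(uv[:,1]-c["cy"])/c["fy"],np.ones(len(uv))]@T[:3,:3].T
    o=T[:3,3]; return o+d*((z-o[2])/d[:,2])[:,None]
def deproj(c,uv):
    uv=np.asarray(uv,int); z=c["z_map"][uv[:,1],uv[:,0]]; T=c["cam_to_world"]
    P=np.c_[(uv[:,0]-c["cx"])/c["fx"]*z,(uv[:,1]-c["cy"])/c["fy"]*z,z]; return P@T[:3,:3].T+T[:3,3]
def blob(mask,box):
    m=np.zeros_like(mask,np.uint8); x0,y0,x1,y1=box; m[y0:y1,x0:x1]=mask[y0:y1,x0:x1]
    n,l,s,_=cv2.connectedComponentsWithStats(m); k=1+np.argmax(s[1:,4]); return (l==k).astype(np.uint8)
E
python3 - <<'E'
from h import *
ims=[]
for n,bs in(("top",[(110,180,190,260),(235,165,330,235),(385,155,470,265)]),("side",[(195,310,295,400),(215,190,295,255),(240,110,335,160)])):
    c=load(n+"0.npz")
    row=[cv2.resize(c["frame"][y0:y1,x0:x1,::-1],(266,300),interpolation=cv2.INTER_CUBIC) for x0,y0,x1,y1 in bs]
    ims.append(np.hstack(row))
    for u,v in ([(131,215),(150,241),(262,200),(300,200),(423,189),(423,225),(410,180),(357,155),(368,195),(371,235)] if n=="top" else [(276,345),(240,373),(250,238),(260,205),(275,133),(300,142),(237,150),(277,143),(309,154)]):
        hsv=cv2.cvtColor(c["frame"],cv2.COLOR_RGB2HSV)
        print(n,u,v,hsv[v,u],np.round(deproj(c,[(u,v)])[0],3))
cv2.imwrite("pics/crops.png",np.vstack(ims))
E
```

```text
top 131 215 [ 17  16 114] [0.59  0.414 0.01 ]
top 150 241 [18 13 97] [0.515 0.362 0.022]
top 262 200 [ 30  60 124] [0.597 0.073 0.008]
top 300 200 [ 22 105 122] [ 0.589 -0.026  0.004]
top 423 189 [15 16 97] [ 0.585 -0.35   0.011]
top 423 225 [138  51  25] [ 0.489 -0.33   0.016]
top 410 180 [107  38  60] [ 0.612 -0.319  0.013]
top 357 155 [101  16 129] [ 0.664 -0.171  0.094]
top 368 195 [ 17  16 115] [ 0.555 -0.177  0.116]
top 371 235 [105  16 131] [ 0.465 -0.177  0.086]
side 276 345 [ 20  13 117] [0.515 0.359 0.021]
side 240 373 [ 21  18 141] [0.577 0.413 0.013]
side 250 238 [ 20 159 152] [0.599 0.076 0.011]
side 260 205 [ 21 157 154] [ 0.587 -0.045  0.009]
side 275 133 [ 20  12 130] [ 0.573 -0.379  0.015]
side 300 142 [ 0 13 20] [ 0.491 -0.326  0.018]
side 237 150 [ 36  15 174] [ 0.657 -0.166  0.096]
side 277 143 [ 21  18 142] [ 0.549 -0.172  0.117]
side 309 154 [ 75  11 181] [ 0.463 -0.17   0.086]
```

View pics/crops.png

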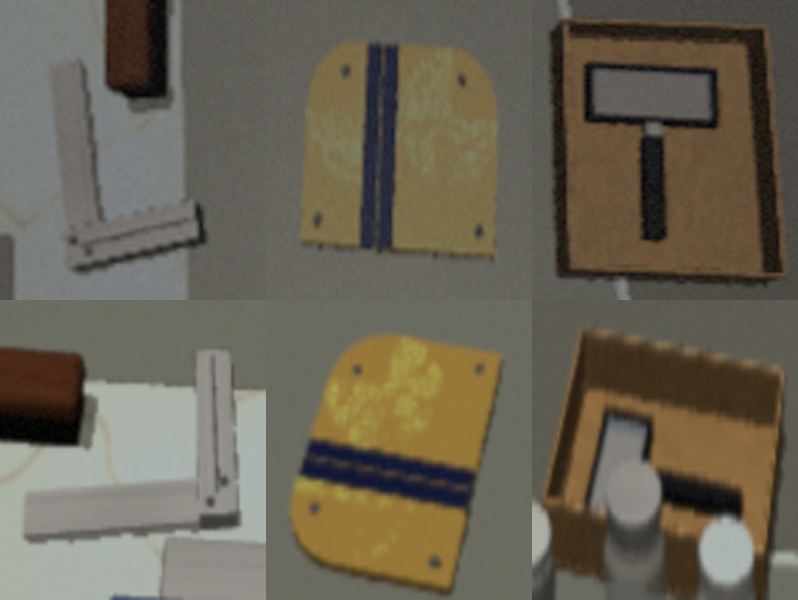

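The crops show the plate's straight edge at the bottom (top view) and right (side view). The scribed line runs in the middle of the blue band. The square's stock top and blade are distinct, and the magnifier's handle points towards the robot. Next I segment and fit.

```bash
cat > meas.py <<'E'
from h import *
def fit(P):
    vx,vy,x,y=cv2.fitLine(P[:,:2].astype(np.float32),cv2.DIST_HUBER,0,1e-4,1e-5).ravel(); return np.array([x,y]),np.array([vx,vy])
def plate(c,box):
    """returns plate centre, yaw(rad), line_mid"""
    hsv=cv2.cvtColor(c["frame"],cv2.COLOR_RGB2HSV).astype(int); h,s,v=[hsv[...,i] for i in range(3)]
    yel=(h>12)&(h<36)&(s>45)&(v>60); blu=(h>105)&(h<140)&(s>60)&(v<110)
    m=blob(cv2.morphologyEx((yel|blu).astype(np.uint8),cv2.MORPH_CLOSE,np.ones((3,3))),box)
    cs,_=cv2.findContours(cv2.resize(m*255,None,fx=1,fy=1),cv2.RETR_EXTERNAL,cv2.CHAIN_APPROX_NONE)
    P=cast(c,max(cs,key=len)[:,0],.007)[:,:2]
    bm=blob(cv2.morphologyEx(blu.astype(np.uint8),cv2.MORPH_CLOSE,np.ones((3,5))),box)
    B=cast(c,np.argwhere(bm)[:,::-1],.007)[:,:2]; pb,db=fit(B); db*=np.sign(db[0])
    yaw=np.arctan2(db[1],db[0])
    for _ in range(3):
        R=np.array([[np.cos(yaw),-np.sin(yaw)],[np.sin(yaw),np.cos(yaw)]]); Q=P@R
        ymid=(Q[:,1].min()+Q[:,1].max())/2
        near=Q[:,0]<np.percentile(Q[:,0],50)
        e=near&(abs(Q[:,1]-ymid)<.08)&(Q[:,0]<np.percentile(Q[:,0],2)+.006)
        pe,de=fit(P[e]); n=np.array([de[1],-de[0]]); n*=np.sign(n[0]); yaw=np.arctan2(n[1],n[0])
    R=np.array([[np.cos(yaw),-np.sin(yaw)],[np.sin(yaw),np.cos(yaw)]]);Q=P@R
    lo=np.median(Q[(Q[:,1]<ymid-.08)&(Q[:,0]<Q[:,0].min()+.08),1]);hi=np.median(Q[(Q[:,1]>ymid+.08)&(Q[:,0]<Q[:,0].min()+.08),1])
    xe=(pe@R)[0]
    print("plate edge x',ylo,yhi,width,xmax-xmin",np.round([xe,lo,hi,hi-lo,Q[:,0].max()-xe],4),"yaw edge/band deg",np.round(np.degrees([yaw,np.arctan2(db[1],db[0])]),2),"band y-mid",round((pb@R)[1]-(lo+hi)/2,4),"band at",np.round(pb,4))
    return R@np.array([xe+.065,(lo+hi)/2]),yaw,xe,(pb@R)[1]
E
python3 - <<'E'
from meas import *
for n,b,sq in(("top",(235,165,330,235),(110,180,190,260)),("side",(215,190,295,255),(195,310,295,400))):
    c=load(n+"0.npz"); print(n,np.round(plate(c,b)[0],4))
    lab=cv2.cvtColor(c["frame"],cv2.COLOR_RGB2LAB); x0,y0,x1,y1=sq
    s=lab[y0:y1,x0:x1]; g=c["frame"][y0:y1,x0:x1]
    T=c["cam_to_world"]; uv=np.argwhere(np.ones(s.shape[:2]))[:,::-1]+[x0,y0]
    Z=deproj(c,uv)[:,2].reshape(s.shape[:2])
    o=np.hstack([cv2.normalize(g[...,2].astype(float)-g[...,0],None,0,255,cv2.NORM_MINMAX),np.clip((Z+.005)/.03*255,0,255)]).astype(np.uint8)
    cv2.imwrite(f"pics/sq_{n}.png",cv2.resize(o,(720,400 if n=="top" else 330),interpolation=cv2.INTER_NEAREST))
a=[cv2.imread(f"pics/sq_{n}.png") for n in("top","side")]; 
a=[cv2.resize(x,(760,295)) for x in a]; cv2.imwrite("pics/sq.png",np.vstack(a))
E
```

```text
plate edge x',ylo,yhi,width,xmax-xmin [0.5221 0.0158 0.1956 0.1798 0.1315] yaw edge/band deg [-8.39 -8.6 ] band y-mid 0.0198 band at [0.5985 0.0385]
top [0.5962 0.0189]
plate edge x',ylo,yhi,width,xmax-xmin [0.5228 0.016  0.201  0.1851 0.1341] yaw edge/band deg [-8.75 -8.95] band y-mid 0.0182 band at [0.6006 0.0357]
side [0.5975 0.0178]
```

View pics/sq.png

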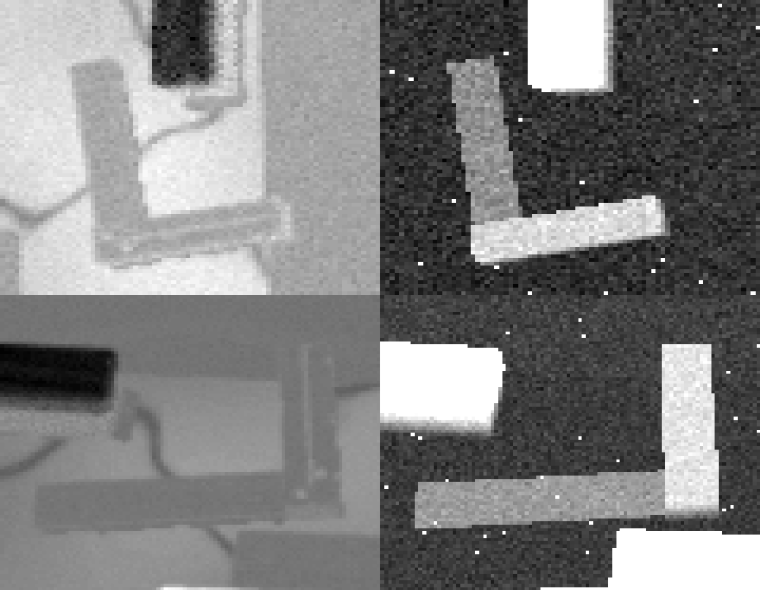

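The height maps (right column) show the stock (bright) and the blade (grey) cleanly separated. I fit the rectangles from them.

```bash
cat >> meas.py <<'E'
def hmask(c,lo,hi,box):
    H,W=c["z_map"].shape; uv=np.argwhere(np.ones((H,W)))[:,::-1]; Z=deproj(c,uv)[:,2].reshape(H,W)
    return blob(cv2.medianBlur(((Z>lo)&(Z<hi)).astype(np.uint8),3),box)
def rect(c,m,z):
    P=cast(c,np.argwhere(m)[:,::-1],z)[:,:2]
    (cx,cy),(w,h),a=cv2.minAreaRect((P*1000).astype(np.float32)); return np.array([cx,cy])/1000,(w,h),a,P
def square(c,box,blade=True):
    m=hmask(c,.0155,.03,box); ctr,wh,a,P=rect(c,m,.02)
    p,d=fit(P); d*=np.sign(d[1]); L=P@d; n=np.array([d[1],-d[0]]); q=P@n
    out=np.degrees(np.arctan2(-d[0],d[1])); cc=P.mean(0)
    print("stock rect",np.round(ctr,4),np.round(wh,1),round(a,1),"mean",np.round(cc,4),"yaw",round(out,2))
    if blade:
        b=hmask(c,.0065,.0145,box); p2,w2,a2,P2=rect(c,b,.0115); p3,d3=fit(P2); d3*=np.sign(d3[0])
        print("blade",np.round(p2,4),np.round(w2,1),round(a2,1),"yaw",round(np.degrees(np.arctan2(d3[1],d3[0])),2))
    return cc,out
def mag(c,fb):
    hsv=cv2.cvtColor(c["frame"],cv2.COLOR_RGB2HSV); return blob((hsv[...,2]<45).astype(np.uint8),fb)
E
python3 - <<'E'
from meas import *
for n,sq,mg in(("top",(110,180,190,260),(418,204,428,245)),("side",(195,310,295,385),(285,135,320,148))):
    c=load(n+"0.npz"); print(n); square(c,sq)
    m=mag(c,mg); ctr,wh,a,P=rect(c,m,.016); p,d=fit(P); d*=np.sign(d[0]); print("handle",m.sum(),np.round(ctr,4),np.round(wh,1),"mean",np.round(P.mean(0),4),"yaw",np.degrees(np.arctan2(d[1],d[0])))
    if n=="top":
        hsv=cv2.cvtColor(c["frame"],cv2.COLOR_RGB2HSV); b=(hsv[...,2]<75)&(hsv[...,0]>80)
        fr=blob(b.astype(np.uint8),(398,174,450,206)); ctr,wh,a,P=rect(c,fr,.016); print("frame",ctr,wh,a)
    for nm,b,lo,hi,z in [("tall",(350,180,390,220),.105,.13,.115),("low?",(340,140,380,180),.08,.11,.095),("3",(355,220,390,258),.075,.11,.085),("file",(195,155,225,260),.008,.04,.02),("sand",(370,265,412,325),.025,.05,.038),("brush",(135,100,170,215),.03,.07,.05),("tape",(200,260,250,310),.015,.04,.025)] if n=="top" else []:
        ctr,wh,a,P=rect(c,hmask(c,lo,hi,b),z); print(nm,np.round(ctr,3),np.round(wh),round(a))
    if n=="top":
        hsv=cv2.cvtColor(c["frame"],cv2.COLOR_RGB2HSV); ctr,wh,a,P=rect(c,hmask(c,.03,.05,(385,155,470,265)),.04); print("tray",ctr,wh,a)
E
```

```text
top
stock rect [0.5136 0.3664] [ 27.2 100.4] 6.7 mean [0.5138 0.3661] yaw 6.51
blade [0.5833 0.4124] [116.6  25.9] 6.6 yaw 6.97
handle 264 [ 0.4928 -0.3321] [17.8 97.7] mean [ 0.4923 -0.3311] yaw -9.729924
frame [ 0.59156903 -0.38311139] (72.17986297607422, 38.1739616394043) 40.374568939208984
tall [ 0.55  -0.178] [51. 54.] 39
low? [ 0.655 -0.167] [54. 60.] 82
3 [ 0.461 -0.178] [51. 52.] 38
file [0.563 0.209] [ 25. 176.] 87
sand [ 0.33  -0.215] [ 62. 100.] 89
brush [0.735 0.354] [ 36. 262.] 89
tape [0.39  0.183] [87. 88.] 40
tray [ 0.5285733 -0.341888 ] (172.4917449951172, 241.0164337158203) 81.85221099853516
side
stock rect [0.5147 0.3656] [ 26.  102.2] 4.9 mean [0.515  0.3678] yaw 6.39
blade [0.5839 0.4101] [119.2  26.4] 6.7 yaw 6.57
handle 111 [ 0.4924 -0.3283] [22.7 90.2] mean [ 0.4933 -0.329 ] yaw -8.844774
```

```bash
cat > go.py <<'E'
import sys,numpy as np
from scipy.spatial.transform import Rotation as R
from plant import r
def go(x,y,z,yaw):
    s=r.get_state(); A=R.from_euler("xyz",s["eef_rot"],degrees=True); B=R.from_euler("xyz",[180,0,yaw],degrees=True)
    print("t %.2f tcp"%s["time_s"],np.round(s["tcp_pos"],4),np.round(s["eef_rot"],2),"w %.4f gf %.1f F"%(s["gripper_width"],s["gripper_force"]),np.round(s["contact_force"],1),"j",np.round(s["joints"],0))
    print("delta tool",np.round(A.inv().apply(np.array([x,y,z])-s["tcp_pos"]),4),np.round((A.inv()*B).as_rotvec(degrees=True),2))
if __name__=="__main__": go(*map(float,sys.argv[1:5]))
E
python3 go.py .5151 .3586 .10 -83.4
```

```text
t 0.10 tcp [0.2293 0.6344 0.2257] [ 1.7991e+02 -1.0000e-02 -1.9870e+01] w 0.0874 gf 0.0 F [ 0.6  0.5 -0.4] j [ 87.  21.   1.  -0. -70. -17.]
delta tool [0.3625 0.162  0.126 ] [ 7.000e-02 -6.000e-02  6.353e+01]
```

Units first: shifts go in mm. So 0.3625 m is 362.5, 0.326 m is 326.

```bash
python3 drive.py '[[[36.2, 16.2, 12.6, 0, 0, 6.3], [72.5, 32.4, 25.2, 0, 0, 12.7], [109, 48.6, 37.8, 0, 0, 19], [145, 64.8, 50, 0, 0, 25.4], [181, 81, 63, 0, 0, 31.8], [217.5, 97, 75.6, 0, 0, 38.1], [254, 113, 88, 0, 0, 44.5], [290, 130, 101, 0, 0, 50.8], [326, 146, 113, 0, 0, 57.2], [362.5, 162, 126, 0, 0, 63.5], [362.5, 162, 126, 0, 0, 63.5], [362.5, 162, 126, 0, 0, 63.5]]]' 0.088; python3 go.py .5151 .3586 .010 -83.4
```

```text
time_s: 1.1
tcp_pos: [0.5161, 0.3566, 0.099]
eef_rot: [179.9, -0.1, -83.6]
contact_force: [-0.4, 0.4, -0.4]
gripper_width: 0.0876
gripper_force: 0.0
t 1.10 tcp [0.5161 0.3566 0.099 ] [ 1.7988e+02 -1.1000e-01 -8.3600e+01] w 0.0876 gf 0.0 F [-0.4  0.4 -0.4] j [ 52.  22. -15.  -0. -53. -46.]
delta tool [-0.0022  0.0006  0.089 ] [ 0.12 -0.11 -0.2 ]
```

Scaled: 0.089 m is 89, 0.08 m is 80.

```bash
python3 drive.py '[[[-2, 0, 30, 0, 0, 0], [-2, 0, 60, 0, 0, 0], [-2, 0, 80, 0, 0, 0], [-2, 0, 89, 0, 0, 0], [-2, 0, 89, 0, 0, 0], [-2, 0, 89, 0, 0, 0]]]'; python3 drive.py '[[[0, 0, 0, 0, 0, 0], [0, 0, 0, 0, 0, 0], [0, 0, 0, 0, 0, 0], [0, 0, 0, 0, 0, 0], [0, 0, 0, 0, 0, 0], [0, 0, 0, 0, 0, 0], [0, 0, 0, 0, 0, 0], [0, 0, 0, 0, 0, 0], [0, 0, 0, 0, 0, 0]]]' 0 60
```

```text
time_s: 1.6
tcp_pos: [0.515, 0.3621, 0.0121]
eef_rot: [-180.0, -0.0, -83.3]
contact_force: [1.3, 0.0, 0.9]
gripper_width: 0.0874
gripper_force: 0.0
time_s: 2.35
tcp_pos: [0.5151, 0.3612, 0.0115]
eef_rot: [180.0, -0.0, -83.4]
contact_force: [0.3, -0.1, -0.3]
gripper_width: 0.0329
gripper_force: 0.0
```

Scaled: -0.08 m is -80, -0.06 m is -60.

```bash
python3 drive.py '[[[0, 0, 0, 0, 0, 0], [0, 0, 0, 0, 0, 0], [0, 0, 0, 0, 0, 0], [0, 0, 0, 0, 0, 0], [0, 0, 0, 0, 0, 0]]]'; python3 drive.py '[[[0, 0, -10, 0, 0, 0], [0, 0, -30, 0, 0, 0], [0, 0, -60, 0, 0, 0], [0, 0, -80, 0, 0, 0], [0, 0, -80, 0, 0, 0], [0, 0, -80, 0, 0, 0]]]'
python3 - <<'E'
from meas import *
from plant import r
for n,b in(("top",(100,160,195,270)),("side",(180,290,310,410))):
    c=r.capture(n); np.savez(n+"1.npz",**c); cv2.imwrite(f"pics/{n}1.png",c["frame"][:,:,::-1])
a=[cv2.resize(load(n+"1.npz")["frame"][y:y+130,x:x+160,::-1],(400,325)) for n,x,y in(("top",60,170),("side",170,290))]
cv2.imwrite("pics/lift.png",np.hstack(a))
E
python3 go.py .5151 .3586 .09 -98.6
```

```text
time_s: 2.77
tcp_pos: [0.5149, 0.3611, 0.0115]
eef_rot: [180.0, -0.0, -83.4]
contact_force: [-0.6, -0.1, -0.5]
gripper_width: 0.0248
gripper_force: 60.0
time_s: 3.27
tcp_pos: [0.5152, 0.3616, 0.0928]
eef_rot: [-179.9, 0.1, -83.4]
contact_force: [0.0, -0.5, -5.8]
gripper_width: 0.0248
gripper_force: 60.0
t 3.37 tcp [0.5141 0.3604 0.0904] [ 1.7989e+02 -6.0000e-02 -8.3400e+01] w 0.0252 gf 60.0 F [-0.1 -0.2 -4.2] j [ 53.  23. -15.  -0. -52. -46.]
delta tool [ 0.0019 -0.0008  0.0004] [ 0.1  -0.07 15.2 ]
```

View pics/lift.png

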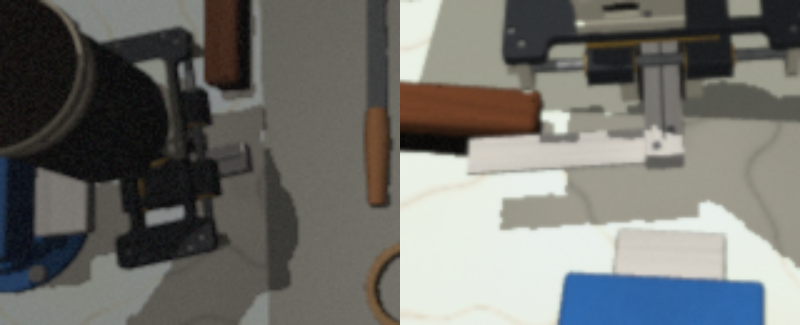

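The square is held in the grip. I'll check its level from the blade's depth, at about side pixels (198–266, 346–358).

Run:
```python
from meas import *
c=load("side1.npz")
uv=np.array([(u,v) for u in range(190,282) for v in range(335,362)]); P=deproj(c,uv); k=(P[:,2]>.06)&(P[:,2]<.12)&(P[:,1]>.36)
B=P[k]; yaw=np.radians(6.6); ex=np.array([np.cos(yaw),np.sin(yaw)]); ey=np.array([-ex[1],ex[0]])
q=np.c_[B[:,:2]@ex-.5141*ex[0]-.3604*ex[1],B[:,:2]@ey-np.array([.5141,.3604])@ey,B[:,2]]
bl=(q[:,0]>.02)
for lo in np.arange(-.02,.14,.02):
    j=(q[:,0]>lo)&(q[:,0]<lo+.02); print(round(lo,2),j.sum(),np.round([q[j,1].min(),q[j,1].max(),np.median(q[j,2])],4) if j.any() else '')
A=np.c_[q[bl][:,:2],np.ones(bl.sum())]; z=q[bl][:,2]
for _ in range(5):
    s=np.linalg.lstsq(A,z,rcond=None)[0]; e=abs(A@s-z)<.005; A,z=A[e],z[e]
print("slopes x,y rad",s,len(z))
```

```text
-0.02 115 [0.023  0.0552 0.1013]
0.0 240 [0.0225 0.0553 0.1006]
0.02 171 [0.0283 0.055  0.0929]
0.04 164 [0.0281 0.0552 0.0929]
0.06 172 [0.0284 0.055  0.0928]
0.08 172 [0.0287 0.0548 0.0929]
0.1 174 [0.0277 0.0549 0.0929]
0.12 126 [0.0288 0.0546 0.0927]
slopes x,y rad [-0.00138783 -0.01813162  0.09367006] 979
```

```bash
python3 go.py .5065 -.0035 .07 -98.6
```

```text
t 3.37 tcp [0.5141 0.3604 0.0904] [ 1.7989e+02 -6.0000e-02 -8.3400e+01] w 0.0252 gf 60.0 F [-0.1 -0.2 -4.2] j [ 53.  23. -15.  -0. -52. -46.]
delta tool [0.3606 0.0493 0.0209] [ 0.1  -0.07 15.2 ]
```

```bash
python3 drive.py '[[[15, 2, 0, 0, 0, 0.6], [45, 6, 0, 0, 0, 1.9], [85, 11.5, 0, 0, 0, 3.6], [125, 17, 0, 0, 0, 5.3], [165, 22.5, 0, 0, 0, 7], [205, 28, 0, 0, 0, 8.7], [245, 33.5, 0, 0, 0, 10.4], [285, 39, 0, 0, 0, 12.1], [320, 43.5, 0, 0, 0, 13.5], [345, 47, 0, 0, 0, 14.6], [360.6, 49.3, 10, 0, 0, 15.2], [360.6, 49.3, 21, 0, 0, 15.2]]]'; python3 drive.py '[[[0, 0, 0, 0, 0, 0], [0, 0, 0, 0, 0, 0], [0, 0, 0, 0, 0, 0]]]'; python3 go.py .5065 -.0035 .016 -98.6
```

```text
time_s: 4.37
tcp_pos: [0.5062, -0.006, 0.0696]
eef_rot: [179.9, -0.0, -98.8]
contact_force: [0.1, 1.1, -4.3]
gripper_width: 0.0253
gripper_force: 60.0
time_s: 4.62
tcp_pos: [0.5076, -0.0025, 0.0704]
eef_rot: [180.0, -0.0, -98.5]
contact_force: [1.0, 0.1, -4.1]
gripper_width: 0.0249
gripper_force: 60.0
t 4.62 tcp [ 0.5076 -0.0025  0.0704] [ 1.7996e+02 -3.0000e-02 -9.8540e+01] w 0.0249 gf 60.0 F [ 1.   0.1 -4.1] j [ 22.  14. -32.   0. -44. -30.]
delta tool [0.0011 0.0009 0.0544] [ 0.04 -0.03  0.06]
```

Scaled: 0.054 m is 54, 0.05 m is 50.

```bash
python3 drive.py '[[[0, 0, 20, 0, 0, 0], [0, 0, 40, 0, 0, 0], [0, 0, 50, 0, 0, 0], [0, 0, 54, 0, 0, 0], [0, 0, 54, 0, 0, 0], [0, 0, 54, 0, 0, 0]]]'
python3 - <<'E'
from meas import *
from plant import r
for n in("top","side"):
    c=r.capture(n); np.savez(n+"2.npz",**c)
a=[cv2.resize(load(n+"2.npz")["frame"][y:y+80,x:x+100,::-1],(400,320),interpolation=cv2.INTER_CUBIC) for n,x,y in(("top",235,165),("side",205,185))]
cv2.imwrite("pics/place.png",np.hstack(a))
E
python3 go.py .5144 -.0047 .0115 -98.6
```

```text
time_s: 5.12
tcp_pos: [0.5083, -0.0023, 0.0171]
eef_rot: [-180.0, -0.0, -98.5]
contact_force: [0.2, -1.3, -5.4]
gripper_width: 0.025
gripper_force: 60.0
t 5.22 tcp [ 0.5086 -0.0023  0.0175] [-1.7991e+02  4.0000e-02 -9.8540e+01] w 0.0250 gf 60.0 F [-0.3 -0.1 -4.7] j [ 22.  19. -35.   0. -36. -30.]
delta tool [ 0.0015 -0.0061  0.0061] [-0.09  0.04  0.06]
```

View pics/place.png

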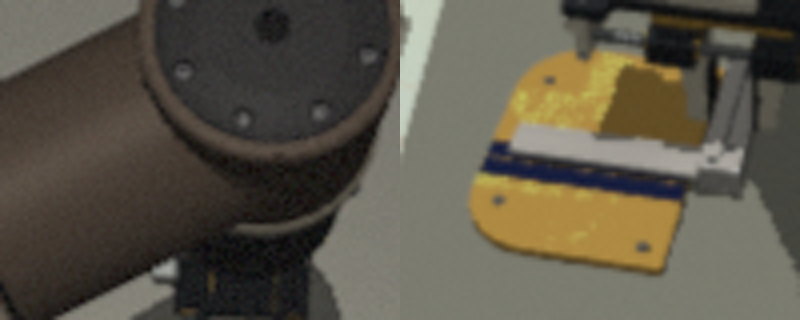

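The side view shows the blade beside the band. The scribed line is the bright dashes at crop (590,170), just outside the blade's outer edge. I'll measure both per column.

```bash
cat >> meas.py <<'E'
def blade_vs_line(c,ztop,u0=236,u1=272,v0=205,v1=245,yaw=-8.6):
    hsv=cv2.cvtColor(c["frame"],cv2.COLOR_RGB2HSV).astype(int); E=[];L=[];B=[]
    R_=c["frame"][...,0].astype(float)
    for u in range(u0,u1):
        h,s,v=hsv[v0:v1,u].T
        g=np.where((s<70)&(v>90))[0]; b=np.where((h>100)&(h<145)&(s>90))[0]
        if len(g)<3 or len(b)<4: continue
        k=g.max(); col=R_[v0:v1,u]
        hi=np.median(col[g]); lo=col[k+1:k+4].min(); t=(hi+lo)/2   # subpixel edge
        j=k-1
        while j<len(col)-2 and col[j+1]>t: j+=1
        E.append((u,v0+j+(col[j]-t)/(col[j]-col[j+1])))
        y=np.where((h>12)&(h<36)&(s>90)&(v>100)&(np.arange(len(h))>b.max()-1))[0]
        if len(y):
            k=y.min(); t=(col[min(k+2,len(col)-1)]+col[k-3])/2; j=k-3
            while col[j+1]<t: j+=1
            B.append((u,v0+j+(t-col[j])/(col[j+1]-col[j])))
        seg=col[b.min()+1:b.max()-0]; kk=b.min()+1+np.argmax(seg[1:-1])+1
        L.append((u,v0+kk))
    a=np.radians(yaw); n=np.array([-np.sin(a),np.cos(a)])
    for nm,p,z in(("blade",E,ztop),("line",L,.007),("band+y edge",B,.007)):
        P=cast(c,p,z)[:,:2]; d=P@n; q,dd=fit(P); dd*=np.sign(dd[0]); print(nm,len(p),"offset along plate y",np.round([np.median(d),d.std()],4),"yaw",round(np.degrees(np.arctan2(dd[1],dd[0])),2),np.round(P[[0,-1]],3).tolist())
E
python3 - <<'E'
from meas import *
blade_vs_line(load("side2.npz"),.0175)
E
```

```text
Traceback (most recent call last):
  File "meas.py", line 59, in blade_vs_line
    seg=col[b.min()+1:b.max()-0]; kk=b.min()+1+np.argmax(seg[1:-1])+1
                                               ~~~~~~~~~^^^^^^^^^^^
ValueError: attempt to get argmax of an empty sequence
```

```bash
sed -i '/seg=col\[/d;/L.append/d;s/("line",L,.007),//' meas.py
python3 - <<'E'
from meas import *
blade_vs_line(load("side2.npz"),.0175)
from meas import *
c=load("side2.npz")
for u in (240,250,260): print(u,c["frame"][212:240,u].tolist())
E
```

```text
blade 4 offset along plate y [0.1275 0.    ] yaw -8.62 [[0.628, 0.034], [0.558, 0.045]]
band+y edge 4 offset along plate y [0.1403 0.0002] yaw -8.27 [[0.628, 0.047], [0.557, 0.057]]
240 [[180, 154, 73], [182, 161, 77], [179, 152, 72], [178, 152, 83], [172, 159, 137], [165, 160, 151], [167, 163, 155], [168, 164, 157], [169, 165, 156], [167, 163, 156], [161, 158, 150], [120, 118, 113], [63, 62, 63], [41, 37, 39], [31, 33, 55], [24, 29, 61], [19, 29, 61], [31, 35, 61], [85, 72, 53], [162, 140, 69], [177, 150, 73], [177, 145, 70], [174, 139, 66], [174, 138, 65], [175, 138, 66], [175, 138, 66], [174, 137, 66], [174, 138, 67]]
250 [[174, 141, 68], [178, 147, 71], [181, 155, 76], [177, 144, 71], [174, 140, 74], [172, 153, 119], [166, 158, 145], [164, 160, 152], [164, 160, 154], [166, 162, 155], [166, 162, 154], [163, 159, 152], [146, 142, 136], [90, 89, 87], [42, 42, 46], [62, 55, 57], [43, 42, 62], [25, 30, 61], [17, 26, 58], [65, 58, 58], [157, 132, 69], [182, 161, 78], [180, 153, 74], [175, 141, 69], [173, 138, 66], [173, 138, 65], [175, 137, 66], [173, 137, 66]]
260 [[98, 78, 37], [97, 77, 37], [97, 76, 36], [98, 78, 36], [97, 75, 37], [97, 76, 35], [96, 77, 46], [101, 95, 86], [143, 139, 134], [161, 157, 149], [163, 159, 152], [163, 159, 151], [162, 159, 152], [156, 154, 146], [111, 108, 105], [55, 52, 56], [46, 41, 40], [32, 34, 55], [23, 31, 62], [22, 29, 61], [43, 41, 61], [113, 92, 62], [162, 130, 66], [174, 138, 68], [175, 138, 67], [175, 139, 67], [174, 139, 67], [174, 138, 66]]
```

```bash
python3 drive.py '[[[1.8, 0, 0, 0, 0, 0], [1.8, 0, 3, 0, 0, 0], [1.8, 0, 5, 0, 0, 0], [1.8, 0, 5, 0, 0, 0]]]'; for i in 1 2; do python3 drive.py '[[[0, 0, 0.7, 0, 0, 0], [0, 0, 0.7, 0, 0, 0], [0, 0, 0.7, 0, 0, 0]]]'; done
```

```text
time_s: 5.55
tcp_pos: [0.5076, -0.0045, 0.0115]
eef_rot: [-180.0, 0.0, -98.6]
contact_force: [0.6, 0.3, -4.2]
gripper_width: 0.0252
gripper_force: 60.0
time_s: 5.8
tcp_pos: [0.5076, -0.0045, 0.0114]
eef_rot: [-180.0, -0.0, -98.6]
contact_force: [-2.8, -0.5, 5.7]
gripper_width: 0.0252
gripper_force: 60.0
time_s: 6.05
tcp_pos: [0.5076, -0.0045, 0.0114]
eef_rot: [-180.0, -0.0, -98.5]
contact_force: [-5.4, -0.2, 14.9]
gripper_width: 0.0254
gripper_force: 60.0
```

Scaled: -0.004 m is -4, -0.002 m is -2.

```bash
python3 drive.py '[[[0, 0, -1, 0, 0, 0], [0, -2, -1.1, 0, 0, 0], [0, -4, -1.1, 0, 0, 0], [0, -4, -1.1, 0, 0, 0]]]'; for i in 1 2 3 4; do python3 drive.py '[[[0, -0.7, 0, 0, 0, 0], [0, -0.7, 0, 0, 0, 0], [0, -0.7, 0, 0, 0, 0]]]'|grep -E 'tcp|contact|rot'; done
```

```text
time_s: 6.38
tcp_pos: [0.5099, -0.0053, 0.0114]
eef_rot: [179.8, -0.1, -98.6]
contact_force: [-9.9, 2.8, 12.8]
gripper_width: 0.0251
gripper_force: 60.0
tcp_pos: [0.51, -0.0054, 0.0114]
eef_rot: [179.8, -0.1, -98.6]
contact_force: [-10.1, 3.9, 14.1]
tcp_pos: [0.5106, -0.0056, 0.0114]
eef_rot: [179.8, -0.1, -98.6]
contact_force: [-11.6, 2.6, 14.2]
tcp_pos: [0.5111, -0.0057, 0.0114]
eef_rot: [179.8, -0.1, -98.6]
contact_force: [-12.3, 3.9, 15.3]
tcp_pos: [0.5116, -0.0059, 0.0114]
eef_rot: [179.8, -0.1, -98.6]
contact_force: [-12.4, 4.3, 16.0]
```

```bash
python3 drive.py '[[[0, 0, -1, 0, 0, 0], [0, 0, -1, 0, 0, 0], [0, 0, -1, 0, 0, 0]]]'|grep -E 'tcp|contact|rot'; python3 drive.py '[[[0, 0, -0.5, 0, 0, 0], [0, 0, -0.5, 0, 0, 0], [0, 0, -0.5, 0, 0, 0]]]'|grep -E 'tcp|contact|rot'
python3 - <<'E'
from meas import *
from plant import r
c=r.capture("side"); np.savez("side3.npz",**c)
plate(load("side0.npz"),(215,190,295,255)); 
blade_vs_line(c,.0115)
cv2.imwrite("pics/p3.png",cv2.resize(c["frame"][185:255,205:305,::-1],(800,560),interpolation=cv2.INTER_CUBIC))
E
```

```text
tcp_pos: [0.5142, -0.0054, 0.0119]
eef_rot: [180.0, -0.0, -98.6]
contact_force: [0.2, 0.3, -4.4]
tcp_pos: [0.5142, -0.0055, 0.0125]
eef_rot: [180.0, -0.0, -98.6]
contact_force: [0.5, -1.1, -4.2]
plate edge x',ylo,yhi,width,xmax-xmin [0.5228 0.016  0.201  0.1851 0.1341] yaw edge/band deg [-8.75 -8.95] band y-mid 0.0182 band at [0.6006 0.0357]Traceback (most recent call last):
  File "<stdin>", line 5, in <module>
  File "meas.py", line 61, in blade_vs_line
    P=cast(c,p,z)[:,:2]; d=P@n; q,dd=fit(P); dd*=np.sign(dd[0]); print(nm,len(p),"offset along plate y",np.round([np.median(d),d.std()],4),"yaw",round(np.degrees(np.arctan2(dd[1],dd[0])),2),np.round(P[[0,-1]],3).tolist())
      ~~~~^^^^^^^
  File "h.py", line 5, in cast
    d=np.c_[(uv[:,0]-c["cx"])/c["fx"],(uv[:,1]-c["cy"])/c["fy"],np.ones(len(uv))]@T[:3,:3].T
             ~~^^^^^
IndexError: index 0 is out of bounds for axis 1 with size 0
```

```bash
sed -i 's/len(b)<4/len(b)<1/' meas.py; for i in 1 2 3 4; do python3 drive.py '[[[0, -0.5, 0, 0, 0, 0], [0, -0.5, 0, 0, 0, 0]]]'|grep -E 'tcp|contact'; done
python3 - <<'E'
from meas import *
from plant import r
c=r.capture("side"); np.savez("side3.npz",**c)
cv2.imwrite("pics/p3.png",cv2.resize(c["frame"][185:255,205:305,::-1],(800,560),interpolation=cv2.INTER_CUBIC))
blade_vs_line(c,.012)
E
```

```text
tcp_pos: [0.5143, -0.0056, 0.0125]
contact_force: [-1.8, 2.0, -5.4]
tcp_pos: [0.5143, -0.0057, 0.0125]
contact_force: [-3.4, 3.0, -3.6]
tcp_pos: [0.5143, -0.0058, 0.0124]
contact_force: [-5.5, 3.6, -1.7]
tcp_pos: [0.5143, -0.0059, 0.0123]
contact_force: [-7.9, 3.6, -0.5]
blade 36 offset along plate y [0.1251 0.0006] yaw -8.16 [[0.64, 0.03], [0.551, 0.042]]
band+y edge 36 offset along plate y [0.1396 0.0004] yaw -8.61 [[0.638, 0.045], [0.55, 0.058]]
```

View pics/p3.png

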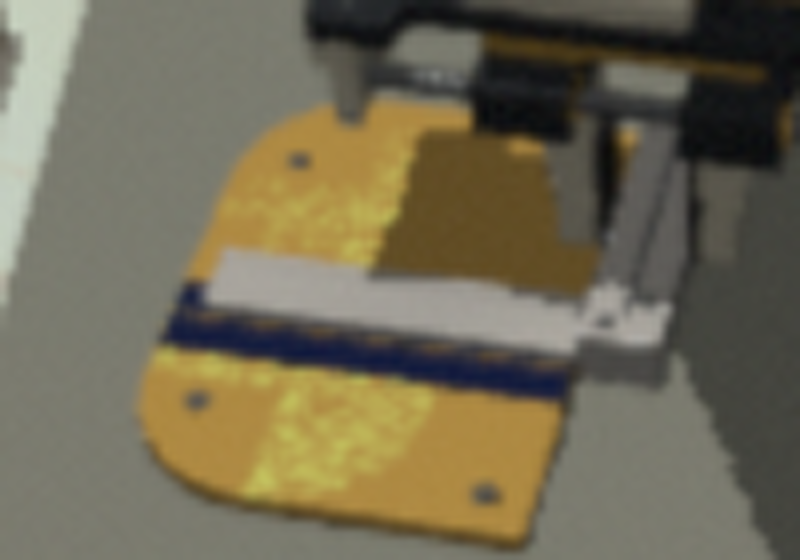

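The blade's outer edge lies along the dashed line, at crop (200,310) to (570,360), and the stock is at the plate's edge. I lower it and let go.

Scaled: 0.0009 m is 0.9, 0.0006 m is 0.6.

```bash
python3 drive.py '[[[0, 0, 0.6, 0, 0, 0], [0, 0, 0.9, 0, 0, 0], [0, 0, 0.9, 0, 0, 0]]]'|grep -E 'tcp|contact'; python3 drive.py '[[[0, 0, 0, 0, 0, 0], [0, 0, 0, 0, 0, 0], [0, 0, 0, 0, 0, 0], [0, 0, 0, 0, 0, 0], [0, 0, 0, 0, 0, 0]]]' 0.06
python3 - <<'E'
from meas import *
from plant import r
c=r.capture("side"); np.savez("side4.npz",**c)
blade_vs_line(c,.0115)
cv2.imwrite("pics/p4.png",cv2.resize(c["frame"][185:255,205:305,::-1],(800,560),interpolation=cv2.INTER_CUBIC))
E
```

```text
tcp_pos: [0.5143, -0.0061, 0.0115]
contact_force: [-7.8, 3.2, -0.2]
time_s: 9.32
tcp_pos: [0.517, -0.0056, 0.0123]
eef_rot: [-179.9, 0.0, -98.6]
contact_force: [-0.2, -0.3, 0.4]
gripper_width: 0.053
gripper_force: 0.0
blade 36 offset along plate y [0.1249 0.0008] yaw -8.86 [[0.64, 0.029], [0.551, 0.043]]
band+y edge 36 offset along plate y [0.1396 0.0004] yaw -8.46 [[0.638, 0.045], [0.55, 0.058]]
```

Units first: shifts go in mm. So -0.18 m is -180, -0.16 m is -160.

```bash
python3 drive.py '[[[0, 1.5, -10, 0, 0, 0], [0, 2, -40, 0, 0, 0], [0, 2, -80, 0, 0, 0], [0, 2, -120, 0, 0, 0], [0, 2, -160, 0, 0, 0], [0, 2, -180, 0, 0, 0], [0, 2, -180, 0, 0, 0]]]' 0.06; python3 go.py .5132 -.334 .19 -9.5
```

```text
time_s: 9.95
tcp_pos: [0.517, -0.005, 0.1986]
eef_rot: [-179.4, 0.2, -98.5]
contact_force: [1.7, 0.3, -0.6]
gripper_width: 0.0599
gripper_force: 0.0
t 9.95 tcp [ 0.517  -0.005   0.1986] [-179.45    0.21  -98.52] w 0.0599 gf 0.0 F [ 1.7  0.3 -0.6] j [ 21.   6. -22.   0. -61. -30.]
delta tool [ 0.3259 -0.0449  0.0078] [ -0.6   -0.26 -89.02]
```

Scaled: 0.326 m is 326, 0.305 m is 305.

```bash
python3 drive.py '[[[26, -3.6, 0, 0, 0, -7], [52, -7, 0, 0, 0, -14], [78, -11, 0, 0, 0, -21], [104, -14, 0, 0, 0, -28], [130, -18, 0, 0, 0, -35], [160, -22, 0, 0, 0, -42], [190, -26, 0, 0, 0, -49], [220, -30, 0, 0, 0, -56], [250, -34, 0, 0, 0, -63], [280, -39, 0, 0, 0, -70], [305, -42, 0, 0, 0, -77], [326, -45, 0, 0, 0, -84]]]' 0.05; python3 drive.py '[[[0, 0, 0, 0, 0, -5], [0, 0, 0, 0, 0, -5], [0, 0, 0, 0, 0, -5]]]'
python3 - <<'E'
from meas import *
from plant import r
a=[]
for n,b,pb in(("top",(235,165,330,255),(235,165,330,235)),("side",(205,195,310,250),(215,190,295,255))):
    c=r.capture(n); np.savez(n+"5.npz",**c)
    print(n)
    try: square(c,b); plate(c,pb)
    except Exception as e: print(e)
    if n=="side": blade_vs_line(c,.0115)
    x,y,w,h=(235,165,100,80) if n=="top" else (205,185,100,80)
    a.append(cv2.resize(c["frame"][y:y+h,x:x+w,::-1],(400,320),interpolation=cv2.INTER_CUBIC))
cv2.imwrite("pics/p5.png",np.hstack(a))
E
python3 go.py .5132 -.334 .09 -9.5
```

```text
time_s: 10.95
tcp_pos: [0.5094, -0.3363, 0.1921]
eef_rot: [180.0, 0.0, -14.3]
contact_force: [0.4, 0.6, -0.6]
gripper_width: 0.0497
gripper_force: 0.0
time_s: 11.2
tcp_pos: [0.5097, -0.3345, 0.192]
eef_rot: [-180.0, 0.0, -9.8]
contact_force: [-0.4, -0.1, 0.1]
gripper_width: 0.0504
gripper_force: 0.0
top
stock rect [ 5.149e-01 -3.000e-04] [99.4 26.9] 82.0 mean [ 5.15e-01 -1.00e-04] yaw -5.91
blade [0.5964 0.0207] [178.7 127.2] 82.4 yaw 82.73
plate edge x',ylo,yhi,width,xmax-xmin [ 0.5279 -0.0078  0.1724  0.1801  0.1307] yaw edge/band deg [-6.04 -8.78] band y-mid 0.0271 band at [0.5998 0.0466]
side
stock rect [ 0.5158 -0.0019] [104.5  28.2] 80.2 mean [5.164e-01 3.000e-04] yaw -8.59
blade [0.5855 0.0233] [183.4 154.7] 82.0 yaw 82.48
plate edge x',ylo,yhi,width,xmax-xmin [ 0.5296 -0.0079  0.1772  0.1851  0.1325] yaw edge/band deg [-6.34 -9.96] band y-mid 0.0227 band at [0.6131 0.0399]
blade 36 offset along plate y [0.1244 0.0005] yaw -8.74 [[0.64, 0.029], [0.551, 0.042]]
band+y edge 36 offset along plate y [0.1396 0.0004] yaw -8.54 [[0.638, 0.045], [0.55, 0.058]]
t 11.30 tcp [ 0.51   -0.334   0.1921] [-1.8e+02 -1.0e-02 -9.7e+00] w 0.0502 gf 0.0 F [ 0.1 -0.   0.1] j [-15.  16. -11.  -0. -63.  95.]
delta tool [ 0.0031 -0.0005  0.1021] [-0.   -0.01 -0.2 ]
```

View pics/p5.png

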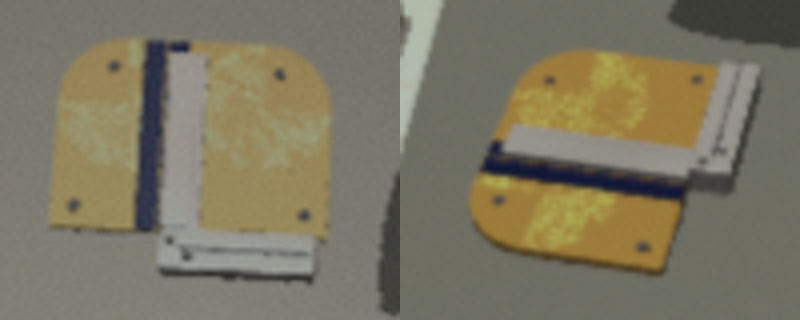

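The square sits flush: the blade is parallel to the band and its outer edge is on the line, and I see no gap at the stock. I'll check the gap numerically while going down over the handle.

Scaled: 0.15 m is 150, 0.14 m is 140.

```bash
python3 drive.py '[[[1, 0, 30, 0, 0, 0], [3, 0, 70, 0, 0, 0], [3, 0, 110, 0, 0, 0], [3, 0, 140, 0, 0, 0], [3, 0, 150, 0, 0, 0], [3, 0, 150, 0, 0, 0], [3, 0, 150, 0, 0, 0]]]'; python3 go.py .5132 -.334 .008 -9.5
python3 - <<'E'
from meas import *
a=np.radians(-8.6); ex=np.array([np.cos(a),np.sin(a)]); ey=np.array([-ex[1],ex[0]])
for n,b,e in(("top",(235,165,330,255),.5221),("side",(205,195,310,250),.5228)):
    c=load(n+"5.npz"); P=cast(c,np.argwhere(hmask(c,.0155,.03,b))[:,::-1],.02)[:,:2]; x,y=P@ex,P@ey; y0=(y.min()+y.max())/2
    print(n,"inner/outer rel to edge per y bin (mm):",[tuple(np.round(((x[k].max()-e)*1e3,(x[k].min()-e)*1e3),1)) for k in [abs(y-y0-d)<.008 for d in(-.04,-.02,0,.02,.04)]])
E
```

```text
time_s: 11.88
tcp_pos: [0.5139, -0.335, 0.0429]
eef_rot: [180.0, -0.0, -9.5]
contact_force: [1.1, 0.1, 1.3]
gripper_width: 0.0501
gripper_force: 0.0
t 11.88 tcp [ 0.5139 -0.335   0.0429] [ 1.7997e+02 -2.0000e-02 -9.5500e+00] w 0.0501 gf 0.0 F [1.1 0.1 1.3] j [-15.  25. -20.   0. -46.  95.]
delta tool [-0.0009 -0.0009  0.0349] [ 0.03 -0.02 -0.05]
top inner/outer rel to edge per y bin (mm): [(np.float64(0.3), np.float64(-26.0)), (np.float64(-0.7), np.float64(-24.8)), (np.float64(0.4), np.float64(-25.8)), (np.float64(-0.2), np.float64(-26.7)), (np.float64(-1.1), np.float64(-25.2))]
side inner/outer rel to edge per y bin (mm): [(np.float64(0.7), np.float64(-25.4)), (np.float64(1.0), np.float64(-25.8)), (np.float64(1.1), np.float64(-26.2)), (np.float64(0.6), np.float64(-26.2)), (np.float64(2.4), np.float64(-25.5))]
```

The stock's inner face is within about 1 mm of the plate edge at both ends. Now I grip the handle.

Scaled: 0.0345 m is 34.5, 0.03 m is 30.

```bash
python3 drive.py '[[[-0.5, 0, 20, 0, 0, 0], [-0.5, 0, 30, 0, 0, 0], [-0.5, 0, 34.5, 0, 0, 0], [-0.5, 0, 34.5, 0, 0, 0]]]'; python3 drive.py '[[[0, 0, 0, 0, 0, 0], [0, 0, 0, 0, 0, 0], [0, 0, 0, 0, 0, 0], [0, 0, 0, 0, 0, 0], [0, 0, 0, 0, 0, 0], [0, 0, 0, 0, 0, 0], [0, 0, 0, 0, 0, 0], [0, 0, 0, 0, 0, 0], [0, 0, 0, 0, 0, 0]]]' 0 50
```

```text
time_s: 12.22
tcp_pos: [0.5127, -0.3349, 0.0077]
eef_rot: [180.0, 0.0, -9.6]
contact_force: [0.1, 0.5, 0.0]
gripper_width: 0.0501
gripper_force: 0.0
time_s: 12.97
tcp_pos: [0.5127, -0.3351, 0.0077]
eef_rot: [180.0, -0.0, -9.6]
contact_force: [-0.9, -0.4, 5.3]
gripper_width: 0.0174
gripper_force: 50.0
```

```bash
python3 drive.py '[[[0, 0, -5, 0, 0, 0], [0, 0, -20, 0, 0, 0], [0, 0, -50, 0, 0, 0], [0, 0, -85, 0, 0, 0], [0, 0, -120, 0, 0, 0], [0, 0, -150, 0, 0, 0], [0, 0, -170, 0, 0, 0], [0, 0, -170, 0, 0, 0], [0, 0, -170, 0, 0, 0]]]'
cat > mg.py <<'E'
from meas import *
from plant import r
import sys
n=sys.argv[1]; k=sys.argv[2]
s=r.get_state(); t=s["tcp_pos"]; a=np.radians(s["eef_rot"][2]); ex=np.array([np.cos(a),np.sin(a)]); ey=np.array([-ex[1],ex[0]])
c=r.capture(n); np.savez(n+k+".npz",**c); cv2.imwrite(f"pics/{n}{k}.png",c["frame"][:,:,::-1])
H,W=c["z_map"].shape; uv=np.argwhere(c["z_map"]>0)[:,::-1]; P=deproj(c,uv); d=P[:,:2]-t[:2]
q=np.c_[d@ex,d@ey,P[:,2]-t[2]]
m=(q[:,0]>.025)&(q[:,0]<.115)&(abs(q[:,1])<.07)&(abs(q[:,2])<.025); q=q[m]; print("n",len(q),"x",np.percentile(q[:,0],[1,99]).round(4),"y",np.percentile(q[:,1],[1,99]).round(4),"z",np.median(q[:,2]).round(4))
A=np.c_[q[:,:2],np.ones(len(q))]; z=q[:,2]
f=q[:,0]>.045; A,z=A[f],z[f]
for _ in range(8):
    w=np.linalg.lstsq(A,z,rcond=None)[0]; e=abs(A@w-z)<max(.004,2*np.std(A@w-z)*.7); A,z=A[e],z[e]
print("slopes along tool x, across (rad)",w.round(4),len(z), "z at lens", (w@[.07,0,1]).round(4))
E
python3 mg.py side 6;python3 mg.py top 6; python3 go.py .5132 -.334 .18 -9.5
```

```text
time_s: 13.72
tcp_pos: [0.5129, -0.3348, 0.1785]
eef_rot: [-180.0, -0.1, -9.6]
contact_force: [-0.4, 1.0, -2.9]
gripper_width: 0.0172
gripper_force: 50.0
n 435 x [0.0278 0.1015] y [-0.0516  0.0558] z 0.0073
slopes along tool x, across (rad) [ 0.0152 -0.0023  0.0063] 337 z at lens 0.0074
t 13.82 tcp [ 0.5117 -0.3344  0.1761] [-1.7995e+02  1.2000e-01 -9.5900e+00] w 0.0173 gf 50.0 F [-0.2  0.  -1.5] j [-15.  17. -12.  -0. -62.  95.]
delta tool [ 0.0014 -0.0007 -0.0039] [-0.05  0.12 -0.09]Traceback (most recent call last):
  File "mg.py", line 9, in <module>
    m=(q[:,0]>.025)&(q[:,0]<.115)&(abs(q[:,1])<.07)&(abs(q[:,2])<.025); q=q[m]; print("n",len(q),"x",np.percentile(q[:,0],[1,99]).round(4),"y",np.percentile(q[:,1],[1,99]).round(4),"z",np.median(q[:,2]).round(4))
                                                                                                     ~~~~~~~~~~~~~^^^^^^^^^^^^^^^
    return _quantile_unchecked(
        a, q, axis, out, overwrite_input, method, keepdims, weights)
    return _ureduce(a,
                    func=_quantile_ureduce_func,
    ...<5 lines>...
                    overwrite_input=overwrite_input,
                    method=method)
    r = func(a, **kwargs)
    result = _quantile(arr,
                       quantiles=q,
    ...<2 lines>...
                       out=out,
                       weights=wgt)
    slices_having_nans = np.isnan(arr[-1, ...])
                                  ~~~^^^^^^^^^
IndexError: index -1 is out of bounds for axis 0 with size 0
```

View pics/side6.png

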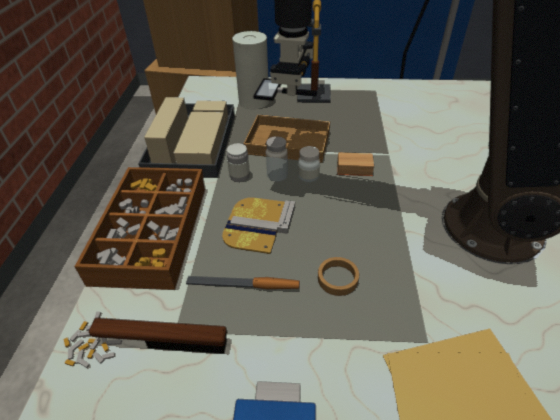

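The magnifier is lifted and level, with its lens at side pixel (268,89), and it is clear of the tray. The square is undisturbed.

```bash
python3 go.py .6084 .1087 .178 -98.6
```

```text
t 13.82 tcp [ 0.5117 -0.3344  0.1761] [-1.7995e+02  1.2000e-01 -9.5900e+00] w 0.0173 gf 50.0 F [-0.2  0.  -1.5] j [-15.  17. -12.  -0. -62.  95.]
delta tool [ 0.0216 -0.453  -0.0015] [5.000e-02 1.300e-01 8.901e+01]
```

Scaled: -0.365 m is -365, -0.335 m is -335.

```bash
python3 drive.py '[[[0.5, -10, 0, 0, 0, 2], [1.5, -30, 0, 0, 0, 6], [3, -60, 0, 0, 0, 12], [4.5, -95, 0, 0, 0, 19], [6, -130, 0, 0, 0, 26], [8, -165, 0, 0, 0, 33], [9.5, -200, 0, 0, 0, 39], [11, -235, 0, 0, 0, 46], [13, -270, 0, 0, 0, 53], [14.5, -305, 0, 0, 0, 60], [16, -335, 0, 0, 0, 66], [17.5, -365, 0, 0, 0, 72]]]'; python3 go.py .6084 .1087 .178 -98.6
```

```text
time_s: 14.82
tcp_pos: [0.5896, 0.0238, 0.1755]
eef_rot: [179.8, -0.0, -81.9]
contact_force: [1.6, -0.3, -0.6]
gripper_width: 0.017
gripper_force: 50.0
t 14.82 tcp [0.5896 0.0238 0.1755] [ 1.7982e+02 -2.0000e-02 -8.1850e+01] w 0.0170 gf 50.0 F [ 1.6 -0.3 -0.6] j [ 21.  15. -14.  -0. -61. -13.]
delta tool [-0.0814 -0.0306 -0.0026] [ 0.18 -0.04 16.75]
```

```bash
python3 drive.py '[[[-25, -9, 0, 0, 0, 5], [-50, -19, 0, 0, 0, 10], [-70, -26, 0, 0, 0, 14], [-80, -30, 0, 0, 0, 16.5], [-81.4, -30.6, 0, 0, 0, 16.75], [-81.4, -30.6, 30, 0, 0, 16.75], [-81.4, -30.6, 60, 0, 0, 16.75], [-81.4, -30.6, 80, 0, 0, 16.75], [-81.4, -30.6, 80, 0, 0, 16.75], [-81.4, -30.6, 80, 0, 0, 16.75], [-81.4, -30.6, 80, 0, 0, 16.75]]]'; python3 mg.py side 7; python3 go.py .6084 .1087 .041 -98.6
```

```text
time_s: 15.73
tcp_pos: [0.6095, 0.1068, 0.0981]
eef_rot: [-180.0, -0.0, -98.3]
contact_force: [-0.5, -0.9, 0.4]
gripper_width: 0.0176
gripper_force: 50.0
n 115 x [0.0421 0.101 ] y [-0.0534  0.0331] z 0.0062
slopes along tool x, across (rad) [0.0981 0.0077 0.0001] 88 z at lens 0.007
t 15.78 tcp [0.6098 0.1071 0.0988] [-1.799e+02  4.000e-02 -9.830e+01] w 0.0172 gf 50.0 F [-0.6 -0.2 -1.1] j [ 28.  21. -16.   0. -52. -36.]
delta tool [-0.0014  0.0017  0.0578] [-0.1   0.04  0.3 ]
```

Scaled: 0.0565 m is 56.5, 0.05 m is 50.

```bash
python3 drive.py '[[[-1, 1, 15, 0, 0, 0.2], [-1.4, 1.7, 35, 0, 0, 0.3], [-1.4, 1.7, 50, 0, 0, 0.3], [-1.4, 1.7, 56.5, 0, 0, 0.3], [-1.4, 1.7, 56.5, 0, 0, 0.3], [-1.4, 1.7, 56.5, 0, 0, 0.3], [-1.4, 1.7, 56.5, 0, 0, 0.3], [-1.4, 1.7, 56.5, 0, 0, 0.3]]]'; python3 mg.py side 8; python3 mg.py top 8; python3 go.py .6084 .1087 .041 -98.6
python3 - <<'E'
import cv2,numpy as np
a=cv2.imread("pics/side8.png")[170:270,190:315];b=cv2.imread("pics/top8.png")[150:250,220:345]
cv2.imwrite("pics/p8.png",np.hstack([cv2.resize(x,(400,320),interpolation=cv2.INTER_CUBIC) for x in(b,a)]))
E
```

```text
time_s: 16.45
tcp_pos: [0.6082, 0.1091, 0.0423]
eef_rot: [-179.9, 0.1, -98.6]
contact_force: [-0.3, -0.8, -1.3]
gripper_width: 0.0172
gripper_force: 50.0
n 100 x [0.0452 0.1127] y [-0.0697  0.0309] z 0.0059
slopes along tool x, across (rad) [-0.0877 -0.0037  0.0124] 66 z at lens 0.0063
n 1048 x [0.0387 0.1052] y [-0.0688  0.0528] z 0.0053
slopes along tool x, across (rad) [-0.0035  0.0104  0.0054] 859 z at lens 0.0052
t 16.55 tcp [0.6079 0.1089 0.0419] [-1.7992e+02  5.0000e-02 -9.8610e+01] w 0.0173 gf 50.0 F [ 0.4 -0.5 -2.3] j [ 28.  25. -19.   0. -46. -37.]
delta tool [ 0.0001 -0.0005  0.0009] [-0.08  0.05 -0.01]
```

View pics/p8.png

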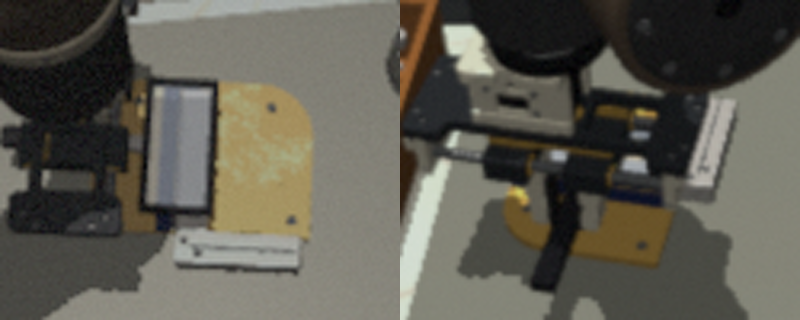

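The magnifier is level over the band, with its frame at about top pixels (264–288, 175–217), and the square is still in place. Last, I check the centring and hand in.

```bash
python3 - <<'E'
from meas import *
c=load("top8.npz"); a=np.radians(-8.6); R=np.array([[np.cos(a),-np.sin(a)],[np.sin(a),np.cos(a)]])
m=hmask(c,.04,.056,(255,165,300,225)); ctr,wh,an,P=rect(c,m,.048); print(np.round(ctr,4),wh,an)
p=cast(c,[(276.2,195.8)],.048)[0,:2]; print(p,"rel line_mid plate axes",((p-[.5998,.0382])@R).round(4))
E
python3 drive.py '[[[0, 0, 0, 0, 0, 0], [0, 0, 0, 0, 0, 0], [0, 0, 0, 0, 0, 0], [0, 0, 0, 0, 0, 0], [0, 0, 0, 0, 0, 0], [0, 0, 0, 0, 0, 0]]]'
```

```text
[0.5971 0.0421] (67.97864532470703, 109.89018249511719) 84.23881530761719
[0.59360645 0.03552927] rel line_mid plate axes [-0.0057 -0.0036]
time_s: 17.05
tcp_pos: [0.6073, 0.1087, 0.0408]
eef_rot: [180.0, -0.0, -98.6]
contact_force: [-0.4, -0.0, -2.1]
gripper_width: 0.0171
gripper_force: 50.0
```

```bash
python3 -c "
from plant import r
print(r.close_job())"
```

```text
the job is handed in; nothing more can be done
None
```

I handed the job in at about 17 s: the square is let go with its stock within about 1 mm of the plate's edge and its blade within about 0.5 mm of the line. The magnifier is held level about 3 cm above the plate and within about 7 mm of the line's middle, all by my own camera measurements, as the hand-in gave no verdict.

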